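# Pin the plate stack of a test cell

## Task

Three loose plates of a small test cell lie askew on the blue stop block of the stacking jig. Push the stack gently home against both fences so that the holes line up over the block's bore, then take the orange-handled locating pin from its stand and pass it down through all three plates into the bore until its collar rests on the top plate, and let go. The plates are brittle: never force them or the pin, and leave the vials and the tape roll where they are.

Things in the scene. Friction and masses are not known exactly. Their poses are not given: they have to be found in the camera images.
- jig: Fixed steel base plate of the stacking jig, 160 x 160 x 8 mm; origin on the worktop under its centre; z up. On it a blue stop block is clamped, square to it, carrying a flat seat and two fences. Where it is clamped is NOT measured: its bore lies anywhere within 10 mm of this origin in jig x and in jig y, so find the fences by touch (or see them).
- jig_seat (a point): Nominal (unset) place of the bore's mouth on the blue block's seat, 34 mm above the worktop, axes as the jig; the true bore is off it by up to 10 mm in x and y. Vertical through bore of 13.6 mm, 26 mm deep, 1 mm chamfer. The seat reaches 54 mm from the bore's axis towards -x and -y; those two sides are open for pushing.
- jig_fences (a point): Nominal inner corner of the two fences at their top, 56 mm above the worktop; shifts with the block by up to 10 mm. One fence runs along the seat's +x edge, one along its +y edge (jig axes), each 12 mm thick and rising 22 mm above the seat. The bore's axis is 32 mm from the inner face of each. The block is rigid and does not give.
- plate_low_hole (a point): Hole centre (half-way through) of a loose square plate, brass, the lowest of three stacked on the seat: 64 x 64 x 8 mm, about 55 g, one central 13.6 mm hole, 1 mm chamfer; z is the hole's axis, x and y square to the edges. Its underside is 34 mm above the worktop. Starts 5 to 40 mm off both fences, slightly askew; against both, its hole is over the bore. Brittle: the fingers must not press it over 20 N, nor the pin over 30 N.
- plate_mid_hole (a point): Hole centre (half-way through) of a loose square plate, black graphite, the middle one of three stacked on the seat: 64 x 64 x 8 mm, about 55 g, one central 13.6 mm hole, 1 mm chamfer; z is the hole's axis, x and y square to the edges. Its underside is 42 mm above the worktop. Starts 5 to 40 mm off both fences, slightly askew; against both, its hole is over the bore. Brittle: the fingers must not press it over 20 N, nor the pin over 30 N.
- plate_top_hole (a point): Hole centre (half-way through) of a loose square plate, aluminium, the top one of three stacked on the seat: 64 x 64 x 8 mm, about 55 g, one central 13.6 mm hole, 1 mm chamfer; z is the hole's axis, x and y square to the edges. Its underside is 50 mm above the worktop. Starts 5 to 40 mm off both fences, slightly askew; against both, its hole is over the bore. Brittle: the fingers must not press it over 20 N, nor the pin over 30 N.
- pin_grip (a point): Where to grip the loose locating pin, on its axis, 28 mm above the shoulder: an orange round handle 22 mm in diameter, 44 mm tall from shoulder to top (25 mm collar in its lowest 3 mm). Below it a 12 mm steel shank, 44 mm long, 1 mm chamfer at its foot. z up along the pin. About 70 g. It starts in the stand, shoulder 48 mm above the worktop; lift it 44 mm to free it.
- pin_shoulder (a point): Point on the pin's axis at the underside of its collar (the shoulder), 44 mm above the foot of the shank; z along the pin. Fully home, the shoulder rests on the top plate, 58 mm above the worktop, and the foot is 20 mm deep in the block's bore.
- pin_stand: Fixed grey pin stand, 56 x 56 mm and 48 mm tall on a 72 x 72 mm foot, with a 14.1 mm vertical hole through its centre that holds the pin. Origin under its centre, on the worktop.
- vial_1: Loose small vial (bystander), 27 mm across and 56 mm tall, standing; origin under its centre. Leave it alone.
- vial_2: Loose small vial (bystander), 27 mm across and 56 mm tall, standing; origin under its centre. Leave it alone.
- vial_3: Loose small vial (bystander), 27 mm across and 56 mm tall, standing; origin under its centre. Leave it alone.
- tape_black: Loose roll of black tape (bystander), 58 x 56 x 19 mm, lying flat; origin under its centre. Leave it alone.
There are look-alikes about, which are no part of the job. Leave any pink or turquoise look-alike of the part that bears pin_grip alone.

How it is judged:
By the outcome, as a careful person would: the job done as asked, in the order asked, and still so for the second after the job is handed in, with the robot touching nothing.
It also fails if it takes over 72 s, if anything falls off the work surface, if the arm or the gripper's body presses on something with over 40 N, if the wrist force passes 120 N, or if a joint passes its speed limit or range.

## Robot

A 6-joint arm with a two-finger parallel gripper is mounted at the origin on a cart in front of the work surface, level with it; the furniture and walls round the work are solid. World frame = base frame: x ahead of the robot, y to its left, z up, the work surface at z = 0. Lengths are in mm, angles in rad, forces in N, time in s.
With the tool pointing down it reaches from about 400 to 925 mm from the base axis. Payload 12.5 kg.
Tool frame: the origin (TCP) lies midway between the tips of the shut fingers; the grasp point (between the pads) lies 19 mm behind it; z points along the fingers, y is the line along which they close (so a half turn about z gives the same grasp; the last joint's range is limited). The gripper opens to 95 mm and grips with 3 to 60 N. Pads are 20 mm wide; open, the fingers measure 119 mm over their backs; the gripper's body (75 mm by 180 mm) begins 59 mm behind the grasp point.
Start: joints at [1.076, 0.491, 1.559, -0, 1.092, -0.106], TCP at [236.909, 578.378, 214.661] pointing down, gripper open.
Joint ranges: [-3.1, 3.1], [-0.84, 2.19], [0.05, 2.79], [-1.13, 4.28], [0.06, 2.93], [-2.69, 2.69]. Speed limits (rad/s): [2.22, 2.22, 2.79, 3.14, 3.14, 3.14].

## Interface

Orientations are given as [roll, pitch, yaw] about the fixed x, y, z axes, in that order (R = Rz(yaw) Ry(pitch) Rx(roll)).
In Python, from cell import state, viewer, env, models gives the robot as it stands. The module is installed in compiled form; this text tells all that it offers.
- The arm moves only by the tool arm_command, never from a script. Its argument "rows" is a list of rows, each a list of 2 entries, a list of its own where there are three numbers: the shift along the tool's x, y, z normalised to -1 to 1, where 1 is 0.25 m, then the turn about the tool's z normalised to -1 to 1, where 1 is pi rad. A call has exactly 5 rows; each row shifts and turns the commanded pose from where the row before left it, along the tool's axes as they then stand; what a row does not reach is not made up. A row lasts 1/10 s, in which the tool goes at most 50 mm and 8.59 degrees, less where a joint would pass 70% of its speed; a pose out of reach is approached as far as the arm can. A call with a number of a shift or a turn outside -1 to 1 is refused whole. A call with a gripper value outside its range is refused whole. "claw" is the opening, from 0 (shut) to 1 (fully open), set as the call begins (left out, the last holds). The fingers move at their own pace and stop on an object; the grip force is fixed at half the most. Time passes only in rows, so rows that do not move let the fingers close, or fill a call up. It gives the time, the measured TCP pose, the force, the opening and the grip force at its end, in the units of the state.
- state(): the state, without advancing time (a new reading comes with each control period).
- viewer.read_camera(name): name is "scene" or "top" or "wrist"; returns (picture, depth): 400x640x3 uint8, red, green, blue; 400x640 float32, mm along the optical axis (not along the pixel's ray), 0 where there is no reading.
- viewer.get_calibration(name): a dict with "camera_matrix" (3x3 intrinsics, pixels), "world_to_cam" (4x4, takes a point from world to camera coordinates). Camera axes: x right, y up, looking along -z (the intrinsics and any distortion apply to the point x, -y, -z); pixel columns grow to the right and rows downward; lengths in mm; the calibration is good to about 2 mm. A picture is of the moment at which its call begins: read the wrist's pose just before it. get_calibration takes no time and is no camera call; for the wrist camera it gives the pose at the moment of the call.
- env.job_done(): hands the job in; it is judged then, once.
Trained networks look in the newest picture that a camera, given by its name, has taken for a name from the list of things; names that differ only in an ending like _2 or _b are one class to them, and where a whole thing is asked for, a point or a joint stands for the part that bears it (a point fixed in the world has none). Each returns a list of dicts, best first, with "confidence" (0 to 1); they miss things now and then, are a little off and sometimes report something else, mostly with a low value. They report only what shows in the picture. A call takes as long as a camera call. They do not tell look-alikes from the thing itself.
- models.search_frame(camera, label): "position" ([x, y, z] in mm, in world coordinates, good to about 4 mm: the middle of the surface that is visible of it).
- models.mark_of(camera, label): "position" ([x, y, z] in mm, in world coordinates, good to about 4 mm: a listed point, or the origin of a listed thing).
The state is a dict: "t": time; "joints": joint angles; "qvel": joint speeds; "tau": joint torques, N m; "eef_pos": TCP position; "tcp_rot": TCP orientation; "ft_force": force on the tool from outside, world axes, zero at the start; "moment": the same for the moment, N m; "opening": opening from 0.0 (shut) to 1.0 (fully open); "grip_force": force on a finger pad.
Only numpy, scipy, OpenCV 4.12 (cv2) and the standard library are available. Lean on these libraries where they do the work, as an engineer would, in place of code of your own. Each camera call takes 0.05 s, during which the arm holds its last target. There are 200 camera calls.

## Working session

There is one attempt and no reset: what is moved stays moved. The work goes in short steps, Python scripts to look and compute and a tool call to move; the robot and the scene stay as the last step left them, time stands still between calls to the robot, and variables do not carry over. Pictures are saved under pics/ and viewed, at most 10 in all, crops included, and the job is handed in when it is done.

Besides the shell and the picture viewer there is one more tool, called after "Call:" as a command line: name --argument value ..., lists and objects as JSON in quotes. arm_command: Moves the arm, as the interface text tells. Scaled input: -1 to 1 covers 0.25 m each way for a shift and pi rad each way for a turn. Its arguments: {"type":"object","properties":{"rows":{"type":"array","items":{"type":"array"}},"claw":{"type":"number"}},"required":["rows"]}

```bash
mkdir -p pics
cat > h.py <<'E'
import numpy as np, cv2
from cell import state, viewer, env, models
def look(cam):
    c=viewer.get_calibration(cam); p,d=viewer.read_camera(cam)
    return p,d,np.array(c["camera_matrix"]),np.array(c["world_to_cam"])
def cloud(d,K,T):
    v,u=np.mgrid[0:d.shape[0],0:d.shape[1]]
    X=np.stack([(u-K[0,2])/K[0,0]*d,-(v-K[1,2])/K[1,1]*d,-d,np.ones_like(d)],-1)
    P=(X@np.linalg.inv(T).T)[...,:3]; P[d==0]=np.nan
    return P
def proj(P,K,T):
    c=T@np.append(P,1); return K[0,0]*c[0]/-c[2]+K[0,2], K[1,1]*-c[1]/-c[2]+K[1,2]
def save(n,p): cv2.imwrite(f"pics/{n}.png",cv2.cvtColor(p,cv2.COLOR_RGB2BGR))
E
python3 - <<'E'
from h import *
s=state(); print({k:np.round(v,3).tolist() for k,v in s.items()})
for c in("top","scene"):
    p,d,K,T=look(c); save(c,p); np.savez(f"{c}.npz",p=p,d=d,K=K,T=T); print(c,K.round(1).tolist(),T.round(3).tolist())
    for n in("jig","plate_top_hole","pin_grip","pin_stand"):
        print(n,[(np.round(r["position"]).tolist(),round(r["confidence"],2)) for r in models.mark_of(c,n)])
E
```

```text
{'t': 0.0, 'joints': [1.076, 0.492, 1.559, -0.0, 1.092, -0.106], 'qvel': [-0.002, -0.001, 0.001, -0.001, 0.0, -0.0], 'tau': [0.0, -61.266, -25.817, 0.069, 0.048, -0.0], 'eef_pos': [236.794, 578.141, 214.041], 'tcp_rot': [-3.14, -0.0, 2.753], 'ft_force': [-0.637, -0.666, -0.646], 'moment': [0.023, -0.029, -0.005], 'grip_force': 0.0, 'opening': 0.997}
top [[430.8, 0.0, 318.8], [0.0, 430.8, 200.8], [0.0, 0.0, 1.0]] [[0.058, -0.998, -0.003, 11.278], [0.975, 0.056, 0.214, -506.899], [-0.213, -0.015, 0.977, -1113.56], [0.0, 0.0, 0.0, 1.0]]
jig []
plate_top_hole [([535.0, 14.0, 55.0], 0.8), ([665.0, 284.0, 0.0], 0.53)]
pin_grip [([332.0, 150.0, 72.0], 0.58), ([347.0, 5.0, 72.0], 0.52), ([498.0, 222.0, 78.0], 0.45), ([660.0, 185.0, 76.0], 0.4), ([502.0, 226.0, -2.0], 0.19)]
pin_stand [([503.0, 225.0, -2.0], 0.72), ([591.0, 59.0, 54.0], 0.64)]
scene [[453.6, 0.0, 320.2], [0.0, 453.6, 194.9], [0.0, 0.0, 1.0]] [[0.457, -0.889, 0.017, -223.814], [0.62, 0.332, 0.711, -380.561], [-0.638, -0.314, 0.703, -666.422], [0.0, 0.0, 0.0, 1.0]]
jig [([553.0, 24.0, -2.0], 0.79), ([498.0, 222.0, 78.0], 0.75)]
plate_top_hole [([538.0, 9.0, 54.0], 0.67)]
pin_grip [([351.0, 4.0, 72.0], 0.88), ([335.0, 150.0, 75.0], 0.85), ([589.0, 189.0, 73.0], 0.75), ([659.0, 192.0, 75.0], 0.55), ([530.0, 11.0, 49.0], 0.43)]
pin_stand [([503.0, 226.0, 0.0], 0.59)]
```

View pics/top.png

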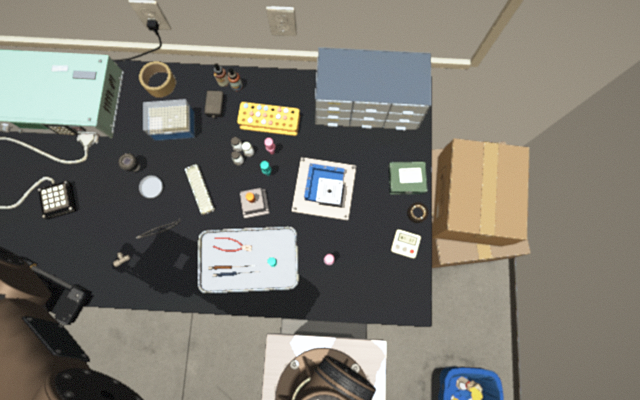

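View pics/scene.png

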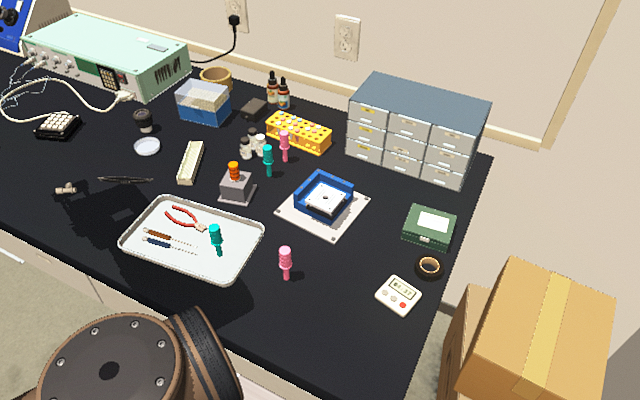

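Pin candidates in the top view are orange in the grey stand (250,197), pink (270,145) and (329,259), and turquoise (265,168) and (271,262). The task calls for the orange one in the stand. The jig is at (325,188), with fences on its image-top (+x) and image-left (+y) sides.

```bash
cat >> h.py <<'E'
def plan(target,yaw,n,pos=None,y0=None):
    "n rows from the present pose to target pos/yaw, tool pointing down"
    s=state(); pos=np.array(s["eef_pos"] if pos is None else pos,float); y0=s["tcp_rot"][2] if y0 is None else y0
    dy=(yaw-y0+np.pi)%(2*np.pi)-np.pi; step=(np.array(target)-pos)/n
    for i in range(n):
        a=y0+dy*i/n; c,s_=np.cos(a),np.sin(a)
        t=[c*step[0]+s_*step[1], s_*step[0]-c*step[1], -step[2]]
        print([[round(float(v)/250,4) for v in t], round(-dy/n/np.pi,4)])
E
python3 - <<'E'
from h import *
z=np.load("top.npz"); p,d,K,T=z["p"],z["d"],z["K"],z["T"]
P=cloud(d,K,T)
# base plate: height 4..13 around jig
m=(abs(P[...,2]-8)<5)&(abs(P[...,0]-550)<110)&(abs(P[...,1]-20)<110)&(p.min(-1)>120)
r=cv2.minAreaRect(P[m][:,:2].astype(np.float32)); print("jig",m.sum(),r, np.median(P[m][:,2]))
hsv=cv2.cvtColor(p,cv2.COLOR_RGB2HSV)
near=(abs(P[...,0]-550)<90)&(abs(P[...,1]-20)<90)
b=near&(hsv[...,0]>95)&(hsv[...,0]<125)&(hsv[...,1]>120)
t=b&(P[...,2]>50); print("fence top",t.sum(),cv2.minAreaRect(P[t][:,:2].astype(np.float32)))
w=near&(P[...,2]>52)&(p.min(-1)>150); print("top plate",w.sum(),cv2.minAreaRect(P[w][:,:2].astype(np.float32)))
o=(hsv[...,0]<16)&(hsv[...,1]>180)&(hsv[...,2]>150)&(abs(P[...,0]-500)<60)&(abs(P[...,1]-225)<60)
print("orange",o.sum(),np.nanmean(P[o],0),np.nanmax(P[o][:,2]))
print("traverse, 15 rows"); plan([470,20,270],np.pi,15)
E
```

```text
jig 1511 ((555.4810791015625, 29.221343994140625), (162.481201171875, 164.25540161132812), 84.05145263671875) 9.120419312450622
fence top 180 ((578.2152099609375, 46.425941467285156), (64.1380615234375, 128.6085662841797), 39.82896041870117)
top plate 601 ((555.3366088867188, 29.045766830444336), (101.16829681396484, 105.21099090576172), 85.00193786621094)
orange 4 [495.75567845 215.68505845  87.20270938] 95.68518632703149
traverse, 15 rows
[[-0.114, -0.1142, -0.0148], np.float64(-0.0083)]
[[-0.111, -0.1171, -0.0148], np.float64(-0.0083)]
[[-0.1079, -0.12, -0.0148], np.float64(-0.0083)]
[[-0.1047, -0.1227, -0.0148], np.float64(-0.0083)]
[[-0.1015, -0.1254, -0.0148], np.float64(-0.0083)]
[[-0.0982, -0.128, -0.0148], np.float64(-0.0083)]
[[-0.0949, -0.1305, -0.0148], np.float64(-0.0083)]
[[-0.0915, -0.1329, -0.0148], np.float64(-0.0083)]
[[-0.088, -0.1352, -0.0148], np.float64(-0.0083)]
[[-0.0845, -0.1375, -0.0148], np.float64(-0.0083)]
[[-0.0809, -0.1396, -0.0148], np.float64(-0.0083)]
[[-0.0772, -0.1417, -0.0148], np.float64(-0.0083)]
[[-0.0735, -0.1436, -0.0148], np.float64(-0.0083)]
[[-0.0698, -0.1455, -0.0148], np.float64(-0.0083)]
[[-0.066, -0.1472, -0.0148], np.float64(-0.0083)]
```

Call:
arm_command --rows '[[[-0.112,-0.115,-0.015],-0.006],[[-0.11,-0.118,-0.015],-0.006],[[-0.107,-0.12,-0.015],-0.006],[[-0.105,-0.122,-0.015],-0.006],[[-0.102,-0.125,-0.015],-0.006]]'

```text
t: 1.0
eef_pos: [311.5, 389.9, 233.7]
tcp_rot: [3.141, 0.0, 2.848]
ft_force: [-0.2, -0.0, -0.4]
opening: 1.004
grip_force: 0.0
```

Call:
arm_command --rows '[[[-0.1,-0.127,-0.015],-0.006],[[-0.098,-0.129,-0.015],-0.006],[[-0.095,-0.131,-0.015],-0.006],[[-0.092,-0.132,-0.015],-0.006],[[-0.09,-0.134,-0.015],-0.006]]'

```text
t: 1.5
eef_pos: [384.9, 201.7, 252.5]
tcp_rot: [3.141, 0.001, 2.942]
ft_force: [0.1, 0.7, -0.6]
opening: 1.002
grip_force: 0.0
```

Call:
arm_command --rows '[[[-0.087,-0.136,-0.015],-0.006],[[-0.085,-0.138,-0.015],-0.006],[[-0.082,-0.139,-0.015],-0.006],[[-0.08,-0.14,-0.015],-0.006],[[-0.077,-0.14,-0.015],-0.006]]' --claw 0.35

```text
t: 2.0
eef_pos: [458.3, 13.8, 271.3]
tcp_rot: [3.141, 0.001, 3.036]
ft_force: [0.5, 0.2, -0.3]
opening: 0.636
grip_force: 0.0
```

Run:
```python
from h import *
s=state(); print(s["t"],s["eef_pos"],s["tcp_rot"],s["opening"])
p,d,K,T=look("wrist"); save("w1",p); np.savez("w1.npz",p=p,d=d,K=K,T=T); print(np.linalg.inv(T).round(2).tolist(),K[0,0])
for n in("plate_top_hole","jig_fences","jig_seat","pin_grip"):
    print(n,[(np.round(r["position"]).tolist(),round(r["confidence"],2)) for r in models.mark_of("wrist",n)])
```

```text
2.0 [458.26186623  13.83474394 271.28017712] [3.14148215e+00 6.08865227e-04 3.03610010e+00] 0.635739385358455
[[0.1, -0.96, -0.26, 384.33], [0.99, 0.1, 0.03, 21.22], [-0.0, -0.26, 0.96, 441.97], [0.0, 0.0, 0.0, 1.0]] 355.8211581874458
plate_top_hole [([537.0, 11.0, 54.0], 0.97)]
jig_fences []
jig_seat []
pin_grip [([505.0, 223.0, 75.0], 0.98), ([350.0, 3.0, 71.0], 0.98), ([335.0, 152.0, 70.0], 0.76), ([500.0, 223.0, 0.0], 0.39)]
```

View pics/w1.png

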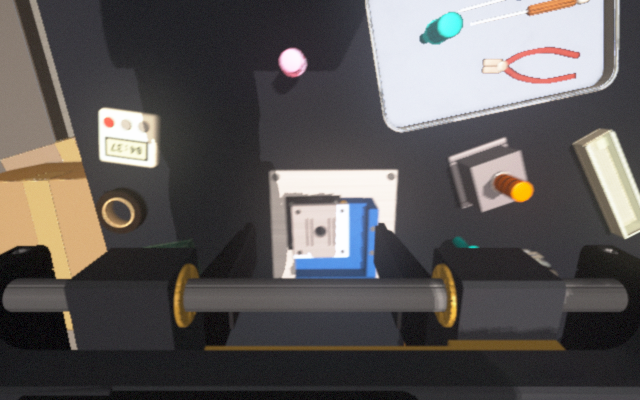

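The wrist view shows the orange pin in its grey stand at (515,188), the plate hole at (320,231), and the blue fences on the right (+y) and below (+x). I'll take a zoomed crop of the jig and stand.

Run:
```python
from h import *
z=np.load("w1.npz"); p=z["p"]; 
save("w1c",cv2.resize(p[160:290,255:415],None,fx=4.5,fy=4.5,interpolation=cv2.INTER_CUBIC))
P=cloud(z["d"],z["K"],z["T"])
for v in(205,225,245,258,262,268): print(v,[tuple(P[v,u].round().astype(int)) for u in (282,290,300,335,345,355,362,370)])
```

```text
205 [(np.int64(514), np.int64(-35), np.int64(9)), (np.int64(503), np.int64(-20), np.int64(51)), (np.int64(502), np.int64(-8), np.int64(58)), (np.int64(506), np.int64(31), np.int64(59)), (np.int64(507), np.int64(42), np.int64(58)), (np.int64(516), np.int64(56), np.int64(34)), (np.int64(517), np.int64(64), np.int64(34)), (np.int64(514), np.int64(72), np.int64(44))]
225 [(np.int64(541), np.int64(-38), np.int64(9)), (np.int64(527), np.int64(-23), np.int64(50)), (np.int64(526), np.int64(-11), np.int64(58)), (np.int64(530), np.int64(29), np.int64(57)), (np.int64(531), np.int64(40), np.int64(58)), (np.int64(541), np.int64(54), np.int64(34)), (np.int64(542), np.int64(62), np.int64(35)), (np.int64(534), np.int64(69), np.int64(58))]
245 [(np.int64(569), np.int64(-42), np.int64(10)), (np.int64(553), np.int64(-26), np.int64(50)), (np.int64(549), np.int64(-14), np.int64(60)), (np.int64(554), np.int64(27), np.int64(59)), (np.int64(555), np.int64(38), np.int64(59)), (np.int64(568), np.int64(52), np.int64(34)), (np.int64(568), np.int64(60), np.int64(35)), (np.int64(559), np.int64(67), np.int64(57))]
[... 399 characters left out ...]
5), np.int64(8)), (np.int64(595), np.int64(-35), np.int64(9)), (np.int64(583), np.int64(-19), np.int64(35)), (np.int64(587), np.int64(25), np.int64(35)), (np.int64(590), np.int64(37), np.int64(33)), (np.int64(590), np.int64(50), np.int64(35)), (np.int64(591), np.int64(59), np.int64(35)), (np.int64(581), np.int64(66), np.int64(57))]
268 [(np.int64(602), np.int64(-46), np.int64(10)), (np.int64(603), np.int64(-36), np.int64(9)), (np.int64(592), np.int64(-20), np.int64(34)), (np.int64(596), np.int64(24), np.int64(35)), (np.int64(597), np.int64(37), np.int64(35)), (np.int64(597), np.int64(49), np.int64(37)), (np.int64(600), np.int64(58), np.int64(34)), (np.int64(589), np.int64(65), np.int64(57))]
```

View pics/w1c.png

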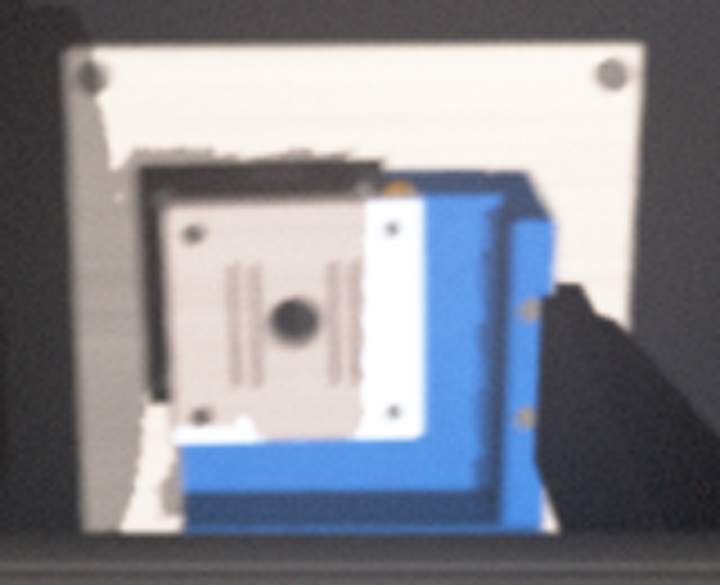

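Call:
arm_command --rows '[[[0,0.0036,0.19],0],[[0,0.0036,0.19],0],[[0,0.0036,0.19],0],[[0,0.0036,0.19],0],[[0,0.0036,0.168],0]]' --claw 0.35

```text
t: 2.75
eef_pos: [457.7, 21.5, 37.3]
tcp_rot: [3.141, 0.0, 3.037]
ft_force: [0.6, -0.4, -0.6]
opening: 0.35
grip_force: 0.0
```

Call:
arm_command --rows '[[[-0.012,0,0.008],0],[[-0.012,0,0],0],[[-0.012,0,0],0],[[-0.012,0,0],0],[[-0.012,0,0],0]]'

```text
t: 3.25
eef_pos: [474.3, 18.5, 38.4]
tcp_rot: [3.141, 0.003, 3.036]
ft_force: [0.5, -0.6, 0.3]
opening: 0.352
grip_force: 0.0
```

Call:
arm_command --rows '[[[-0.012,0,0.003],0],[[-0.012,0,0],0],[[-0.012,0,0],0],[[-0.012,0,0],0],[[-0.012,0,0],0]]'

```text
t: 3.75
eef_pos: [488.2, 16.9, 36.1]
tcp_rot: [3.141, -0.001, 3.035]
ft_force: [-2.3, -0.2, 0.9]
opening: 0.348
grip_force: 1.0
```

Call:
arm_command --rows '[[[-0.012,0,0],0],[[-0.012,0,0],0],[[-0.012,0,0],0],[[-0.012,0,0],0],[[-0.012,0,0],0]]'

```text
t: 4.25
eef_pos: [503.5, 15.3, 36.1]
tcp_rot: [3.141, 0.0, 3.035]
ft_force: [-1.3, -0.3, 0.0]
opening: 0.351
grip_force: 0.4
```

Run:
```python
from h import *
s=state(); print(s["t"],s["eef_pos"],s["ft_force"])
p,d,K,T=look("wrist"); np.savez("w2.npz",p=p,d=d,K=K,T=T); save("w2",p[100:330,180:480].repeat(2,0).repeat(2,1))
```

```text
4.25 [503.46138927  15.2540519   36.06785678] [-1.25422044 -0.34178465  0.03950963]
```

View pics/w2.png

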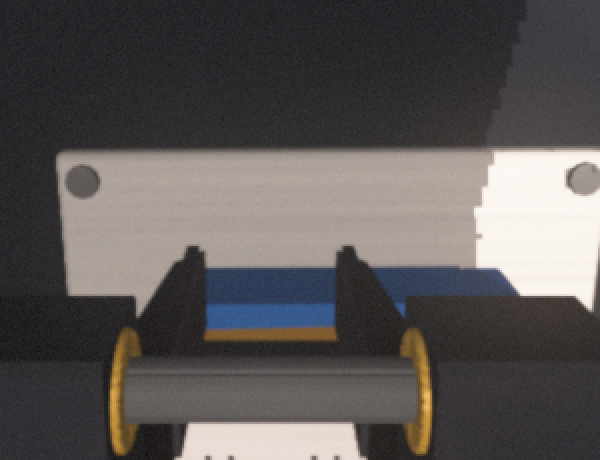

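Both fingers are behind the stack: the brass edge shows between them at (270,333), and the push force is about 1 N. I'll continue, slowing near the fence.

Call:
arm_command --rows '[[[-0.008,0,0],0],[[-0.008,0,0],0],[[-0.008,0,0],0],[[-0.008,0,0],0],[[-0.006,0,0],0]]'

```text
t: 4.8
eef_pos: [512.6, 14.3, 36.1]
tcp_rot: [3.142, -0.0, 3.036]
ft_force: [-2.9, 0.6, 2.3]
opening: 0.349
grip_force: 1.8
```

Call:
arm_command --rows '[[[-0.003,0,0],0],[[-0.003,0,0],0],[[-0.003,0,0],0],[[-0.003,0,0],0],[[-0.003,0,0],0]]'

```text
t: 5.3
eef_pos: [516.4, 13.9, 36.1]
tcp_rot: [3.142, 0.0, 3.036]
ft_force: [-2.1, -0.5, 1.2]
opening: 0.351
grip_force: 1.4
```

Call:
arm_command --rows '[[[-0.0016,0,0],0],[[-0.0016,0,0],0],[[-0.0016,0,0],0],[[-0.0016,0,0],0],[[-0.0016,0,0],0]]'

```text
t: 5.8
eef_pos: [517.9, 13.7, 36.1]
tcp_rot: [3.142, -0.001, 3.036]
ft_force: [-5.3, 0.3, 2.7]
opening: 0.35
grip_force: 2.7
```

Call:
arm_command --rows '[[[-0.001,0,0],0],[[-0.001,0,0],0],[[-0.001,0,0],0],[[0,0,0],0],[[0,0,0],0]]'

```text
t: 6.3
eef_pos: [518.0, 13.8, 36.1]
tcp_rot: [3.142, -0.002, 3.036]
ft_force: [-7.1, 1.6, 4.9]
opening: 0.35
grip_force: 3.6
```

Call:
arm_command --rows '[[[0.02,0,0],0],[[0.04,0,0],0],[[0.02,0,-0.08],0],[[0,0,-0.1],0],[[0,0,0],0]]'

```text
t: 6.8
eef_pos: [500.1, 15.7, 83.5]
tcp_rot: [3.141, 0.005, 3.036]
ft_force: [-0.1, -0.4, 0.2]
opening: 0.351
grip_force: 0.0
```

Run:
```python
from h import *
s=state(); print(s["t"],s["eef_pos"],s["ft_force"])
plan([550.8,-49.8,80],1.466,12)
```

```text
6.8 [500.06652403  15.67442663  83.45248697] [-0.14650093 -0.38116282  0.18046387]
[[-0.0191, -0.0199, 0.0012], np.float64(0.0416)]
[[-0.0216, -0.0172, 0.0012], np.float64(0.0416)]
[[-0.0236, -0.0143, 0.0012], np.float64(0.0416)]
[[-0.0253, -0.0111, 0.0012], np.float64(0.0416)]
[[-0.0265, -0.0077, 0.0012], np.float64(0.0416)]
[[-0.0273, -0.0042, 0.0012], np.float64(0.0416)]
[[-0.0276, -0.0006, 0.0012], np.float64(0.0416)]
[[-0.0274, 0.003, 0.0012], np.float64(0.0416)]
[[-0.0268, 0.0066, 0.0012], np.float64(0.0416)]
[[-0.0257, 0.01, 0.0012], np.float64(0.0416)]
[[-0.0242, 0.0133, 0.0012], np.float64(0.0416)]
[[-0.0223, 0.0163, 0.0012], np.float64(0.0416)]
```

Call:
arm_command --rows '[[[-0.019,-0.02,0],0.0416],[[-0.0216,-0.017,0],0.0416],[[-0.0236,-0.014,0],0.0416],[[-0.0253,-0.011,0],0.0416],[[-0.0265,-0.008,0],0.0416]]'

```text
t: 7.3
eef_pos: [520.2, -11.7, 80.5]
tcp_rot: [3.141, 0.0, 2.377]
ft_force: [0.0, -0.3, 0.2]
opening: 0.355
grip_force: 0.0
```

Call:
arm_command --rows '[[[-0.0273,-0.004,0],0.0416],[[-0.0276,-0.0006,0],0.0416],[[-0.0274,0.003,0],0.0416],[[-0.0268,0.0066,0],0.0416],[[-0.0257,0.01,0],0.0416]]'

```text
t: 7.8
eef_pos: [541.3, -38.9, 80.4]
tcp_rot: [3.142, -0.0, 1.723]
ft_force: [1.2, 1.0, -0.6]
opening: 0.35
grip_force: 0.0
```

Call:
arm_command --rows '[[[-0.024,0.013,0],0.0416],[[-0.022,0.016,0],0.0416],[[0,0,0],0],[[0,0,0],0],[[0,0,0],0]]'

```text
t: 8.3
eef_pos: [549.4, -49.3, 80.9]
tcp_rot: [-3.141, -0.0, 1.47]
ft_force: [0.4, -0.8, -0.1]
opening: 0.35
grip_force: 0.0
```

Run:
```python
from h import *
s=state(); print(s["t"],s["eef_pos"],s["tcp_rot"],s["ft_force"])
p,d,K,T=look("wrist"); np.savez("w3.npz",p=p,d=d,K=K,T=T); save("w3",p)
```

```text
8.3 [549.40328479 -49.25330656  80.85443133] [-3.14129480e+00 -1.52780592e-04  1.47025820e+00] [ 0.4135757  -0.75114698 -0.08395963]
```

View pics/w3.png

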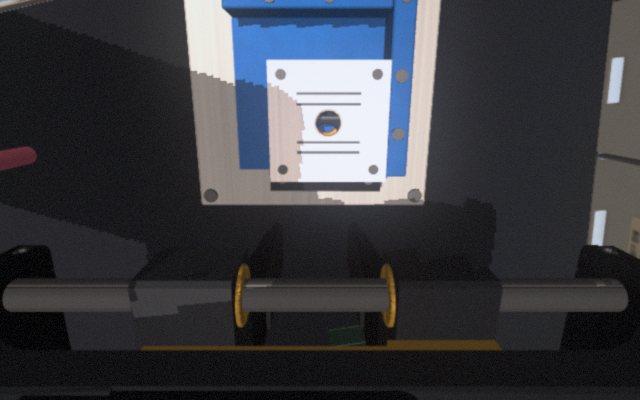

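In this view up is +y and right is +x. The stack sits flush against the +x fence at column 388, its hole is at (328,123), and there is still a gap up to the +y fence at row 15.

Run:
```python
from h import *
z=np.load("w3.npz"); P=cloud(z["d"],z["K"],z["T"]); a=-.105
R=np.array([[np.cos(a),np.sin(a)],[-np.sin(a),np.cos(a)]])
Q=P.copy(); Q[...,:2]=P[...,:2]@R.T
for u in(250,330): print(u,[(v,*Q[v,u].round().astype(int).tolist()) for v in (6,9,12,15,18,22,58,62,66,178,182,185,188,192,196)])
for v in(40,150): print(v,[(u,*Q[v,u].round().astype(int).tolist()) for u in (262,266,270,380,384,388,392,396,410)])
g=cv2.cvtColor(z["p"],cv2.COLOR_RGB2GRAY)
top=(abs(Q[...,2]-58)<5)&(g>140)&(np.mgrid[0:400,0:640][0]>55); r=cv2.minAreaRect(Q[top][:,:2].astype(np.float32)); print(r)
s=state(); print(R@s["eef_pos"][:2])
```

```text
250 [(6, 518, 124, 57), (9, 518, 124, 55), (12, 517, 123, 49), (15, 516, 123, 42), (18, 515, 123, 36), (22, 514, 121, 34), (58, 514, 102, 35), (62, 513, 100, 34), (66, 514, 98, 36), (178, 506, 26, 9), (182, 506, 23, 9), (185, 505, 20, 7), (188, 505, 18, 8), (192, 505, 15, 8), (196, 505, 12, 8)]
330 [(6, 558, 125, 57), (9, 558, 124, 55), (12, 559, 124, 49), (15, 559, 124, 41), (18, 559, 123, 36), (22, 559, 121, 35), (58, 559, 103, 34), (62, 559, 98, 59), (66, 559, 96, 59), (178, 560, 37, 58), (182, 560, 33, 51), (185, 560, 32, 51), (188, 560, 30, 51), (192, 562, 16, 8), (196, 562, 13, 8)]
40 [(262, 521, 112, 35), (266, 523, 112, 35), (270, 525, 112, 36), (380, 588, 112, 35), (384, 589, 112, 37), (388, 590, 110, 47), (392, 590, 109, 56), (396, 592, 109, 57), (410, 599, 109, 56)]
150 [(262, 519, 49, 35), (266, 521, 49, 33), (270, 527, 53, 58), (380, 587, 53, 58), (384, 588, 53, 60), (388, 591, 53, 57), (392, 593, 53, 57), (396, 596, 53, 56), (410, 616, 46, 10)]
((563.4761962890625, 67.63992309570312), (75.95478057861328, 64.49337768554688), 1.0285708904266357)
[551.61667685   8.62034844]
```

Call:
arm_command --rows '[[[0,0,0.08],0.001],[[0,0,0.08],0],[[0,0,0.017],0],[[0.012,0,0],0],[[0.012,0,0],0]]'

```text
t: 8.85
eef_pos: [550.7, -43.3, 37.5]
tcp_rot: [3.141, -0.0, 1.465]
ft_force: [0.1, -0.0, -0.8]
opening: 0.35
grip_force: 0.0
```

Call:
arm_command --rows '[[[0.012,0,0],0],[[0.012,0,0],0],[[0.012,0,0],0],[[0.012,0,0],0],[[0.012,0,0],0]]'

```text
t: 9.35
eef_pos: [552.2, -28.5, 37.1]
tcp_rot: [3.141, 0.0, 1.464]
ft_force: [-0.3, -3.0, 2.1]
opening: 0.349
grip_force: 1.4
```

Call:
arm_command --rows '[[[0.008,0,0],0],[[0.008,0,0],0],[[0.008,0,0],0],[[0.008,0,0],0],[[0.008,0,0],0]]'

```text
t: 9.85
eef_pos: [553.0, -18.6, 36.8]
tcp_rot: [-3.141, -0.0, 1.464]
ft_force: [-0.1, -3.5, 3.2]
opening: 0.345
grip_force: 1.4
```

Call:
arm_command --rows '[[[0.004,0,0],0],[[0.004,0,0],0],[[0.004,0,0],0],[[0.003,0,0],0],[[0.003,0,0],0]]'

```text
t: 10.35
eef_pos: [553.5, -14.2, 36.9]
tcp_rot: [-3.142, -0.0, 1.464]
ft_force: [-0.4, -2.9, 2.5]
opening: 0.353
grip_force: 1.5
```

Call:
arm_command --rows '[[[0.0016,0,0],0],[[0.0016,0,0],0],[[0.0016,0,0],0],[[0.0016,0,0],0],[[0.0016,0,0],0]]'

```text
t: 10.85
eef_pos: [553.7, -12.2, 36.8]
tcp_rot: [-3.142, -0.0, 1.464]
ft_force: [0.1, -2.6, 2.5]
opening: 0.351
grip_force: 1.4
```

Call:
arm_command --rows '[[[0.0014,0,0],0],[[0.0014,0,0],0],[[0.0014,0,0],0],[[0.0014,0,0],0],[[0.0014,0,0],0]]'

```text
t: 11.35
eef_pos: [553.9, -10.5, 36.9]
tcp_rot: [-3.142, -0.0, 1.464]
ft_force: [-0.8, -4.5, 1.6]
opening: 0.35
grip_force: 1.9
```

Call:
arm_command --rows '[[[0.0012,0,0],0],[[0.0012,0,0],0],[[0.0012,0,0],0],[[0.0012,0,0],0],[[0,0,0],0]]'

```text
t: 11.85
eef_pos: [553.7, -9.7, 36.8]
tcp_rot: [-3.141, 0.001, 1.464]
ft_force: [-2.7, -7.2, 2.8]
opening: 0.348
grip_force: 3.8
```

Call:
arm_command --rows '[[[0.001,0,0],0],[[0.001,0,0],0],[[0.001,0,0],0],[[0,0,0],0],[[0,0,0],0]]'

```text
t: 12.35
eef_pos: [553.6, -9.5, 36.9]
tcp_rot: [-3.141, 0.001, 1.465]
ft_force: [-3.5, -11.9, 3.9]
opening: 0.35
grip_force: 6.2
```

Call:
arm_command --rows '[[[-0.01,0,0],0],[[-0.03,0,0],0],[[-0.06,0,0],0],[[-0.06,0,-0.08],0],[[0,0,-0.1],0]]'

```text
t: 12.85
eef_pos: [549.2, -50.3, 81.5]
tcp_rot: [-3.139, -0.0, 1.463]
ft_force: [0.5, -0.4, -0.4]
opening: 0.35
grip_force: 0.0
```

Run:
```python
from h import *
s=state(); print(s["t"],s["eef_pos"],s["tcp_rot"],s["ft_force"])
p,d,K,T=look("wrist"); np.savez("w4.npz",p=p,d=d,K=K,T=T); save("w4",cv2.resize(p[0:200,190:440],None,fx=3,fy=3,interpolation=cv2.INTER_CUBIC))
for n in("plate_top_hole",):
    print(n,[(np.round(r["position"]).tolist(),round(r["confidence"],2)) for r in models.mark_of("wrist",n)])
```

```text
12.85 [549.19207581 -50.33290916  81.47684985] [-3.13934612e+00 -3.30006376e-04  1.46254387e+00] [ 0.50019563 -0.37458269 -0.42708534]
plate_top_hole [([565.0, 33.0, 54.0], 0.63)]
```

View pics/w4.png

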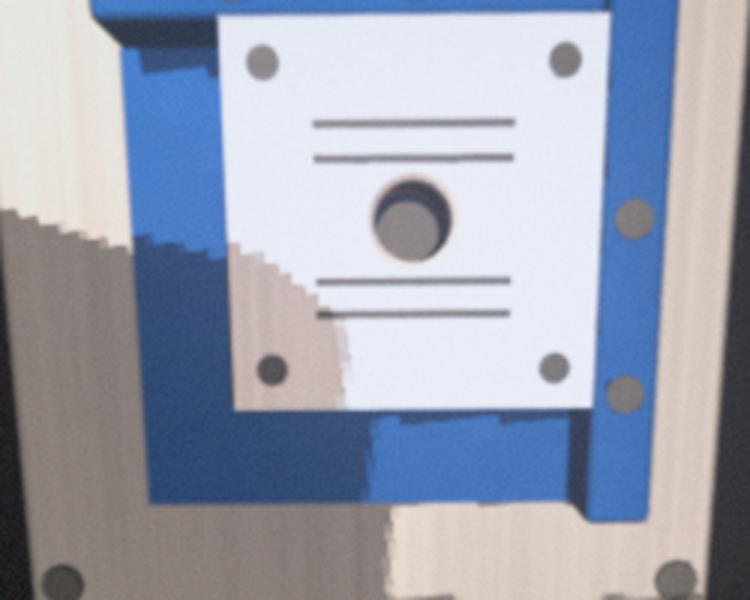

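The picture shows the top plate flush on both fences, with its hole at crop (412,220) and a round view down through the bore. I'll push lightly in x once more so the lower plates are sure to be home too.

Run:
```python
from h import *
plan([501.5,35.6,80],3.036,12)
```

```text
[[0.0265, -0.0195, 0.0014], np.float64(-0.0417)]
[[0.0288, -0.0158, 0.0014], np.float64(-0.0417)]
[[0.0306, -0.0119, 0.0014], np.float64(-0.0417)]
[[0.0319, -0.0078, 0.0014], np.float64(-0.0417)]
[[0.0327, -0.0036, 0.0014], np.float64(-0.0417)]
[[0.0329, 0.0007, 0.0014], np.float64(-0.0417)]
[[0.0325, 0.005, 0.0014], np.float64(-0.0417)]
[[0.0316, 0.0092, 0.0014], np.float64(-0.0417)]
[[0.0301, 0.0133, 0.0014], np.float64(-0.0417)]
[[0.0281, 0.0171, 0.0014], np.float64(-0.0417)]
[[0.0256, 0.0206, 0.0014], np.float64(-0.0417)]
[[0.0227, 0.0238, 0.0014], np.float64(-0.0417)]
```

Call:
arm_command --rows '[[[0.0265,-0.0195,0],-0.0417],[[0.0288,-0.0158,0],-0.0417],[[0.0306,-0.012,0],-0.0417],[[0.032,-0.008,0],-0.0417],[[0.0327,-0.0036,0],-0.0417]]' --claw 0.25

```text
t: 13.45
eef_pos: [528.7, -12.9, 81.2]
tcp_rot: [-3.141, -0.001, 2.124]
ft_force: [-0.6, -0.5, 0.1]
opening: 0.252
grip_force: 0.0
```

Call:
arm_command --rows '[[[0.033,0.0007,0],-0.0417],[[0.0325,0.005,0],-0.0417],[[0.0316,0.009,0],-0.0417],[[0.03,0.0133,0],-0.0417],[[0.028,0.017,0],-0.0417]]'

```text
t: 13.95
eef_pos: [508.1, 22.6, 81.2]
tcp_rot: [3.142, -0.001, 2.78]
ft_force: [-0.6, -0.4, 0.2]
opening: 0.252
grip_force: 0.0
```

Call:
arm_command --rows '[[[0.0256,0.0206,0],-0.0417],[[0.0227,0.0238,0],-0.0417],[[0,0,0.07],0],[[0,0,0.07],0],[[0,0,0.025],0]]'

```text
t: 14.45
eef_pos: [499.5, 36.6, 39.0]
tcp_rot: [3.142, -0.002, 3.036]
ft_force: [0.2, 0.2, 0.1]
opening: 0.249
grip_force: 0.0
```

Call:
arm_command --rows '[[[-0.014,0,0.008],0],[[-0.016,0,0],0],[[-0.016,0,0],0],[[-0.016,0,0],0],[[-0.01,0,0],0]]'

```text
t: 14.95
eef_pos: [518.8, 34.9, 39.0]
tcp_rot: [3.141, 0.001, 3.036]
ft_force: [0.4, 0.7, -0.3]
opening: 0.251
grip_force: 0.0
```

Call:
arm_command --rows '[[[-0.002,0,0],0],[[-0.002,0,0],0],[[-0.0014,0,0],0],[[-0.0014,0,0],0],[[-0.0014,0,0],0]]'

```text
t: 15.45
eef_pos: [519.8, 34.8, 38.6]
tcp_rot: [3.142, -0.001, 3.036]
ft_force: [-2.4, -0.2, 2.0]
opening: 0.249
grip_force: 1.3
```

Call:
arm_command --rows '[[[-0.0012,0,0],0],[[-0.0012,0,0],0],[[-0.0012,0,0],0],[[-0.0012,0,0],0],[[0,0,0],0]]'

```text
t: 15.95
eef_pos: [521.0, 34.7, 38.6]
tcp_rot: [3.142, -0.001, 3.036]
ft_force: [-4.2, 1.1, 3.2]
opening: 0.251
grip_force: 2.5
```

Call:
arm_command --rows '[[[-0.0012,0,0],0],[[-0.0012,0,0],0],[[-0.0012,0,0],0],[[0,0,0],0],[[0,0,0],0]]'

```text
t: 16.45
eef_pos: [521.0, 34.7, 38.5]
tcp_rot: [-3.142, -0.003, 3.036]
ft_force: [-8.7, 0.7, 6.4]
opening: 0.247
grip_force: 4.3
```

Call:
arm_command --rows '[[[0.02,0,0],0],[[0.04,0,0],0],[[0,0,-0.16],0],[[0,0,-0.2],0],[[0,0,-0.2],0]]' --claw 0.55

```text
t: 16.95
eef_pos: [506.7, 36.2, 180.0]
tcp_rot: [3.142, -0.0, 3.036]
ft_force: [0.9, 0.1, -0.6]
opening: 0.542
grip_force: 0.0
```

Run:
```python
from h import *
s=state(); print(s["t"],s["eef_pos"],s["ft_force"])
plan([500,223,190],3.036,5)
```

```text
16.95 [506.70801938  36.20006005 180.0222068 ] [ 0.88552502  0.06542749 -0.56755687]
[[0.0211, 0.148, -0.008], np.float64(0.0)]
[[0.0211, 0.148, -0.008], np.float64(0.0)]
[[0.0211, 0.148, -0.008], np.float64(0.0)]
[[0.0211, 0.148, -0.008], np.float64(0.0)]
[[0.0211, 0.148, -0.008], np.float64(0.0)]
```

Call:
arm_command --rows '[[[0.021,0.148,-0.008],0],[[0.021,0.148,-0.008],0],[[0.021,0.148,-0.008],0],[[0.021,0.148,-0.008],0],[[0.021,0.148,-0.008],0]]'

```text
t: 17.45
eef_pos: [500.3, 224.4, 188.8]
tcp_rot: [3.141, 0.001, 3.036]
ft_force: [0.7, -0.1, 0.2]
opening: 0.549
grip_force: 0.0
```

Run:
```python
from h import *
s=state(); print(s["t"],s["eef_pos"],s["tcp_rot"])
p,d,K,T=look("wrist"); np.savez("w5.npz",p=p,d=d,K=K,T=T); save("w5",p)
for n in("pin_grip","pin_stand"):
    print(n,[(np.round(r["position"],1).tolist(),round(r["confidence"],2)) for r in models.mark_of("wrist",n)])
P=cloud(d,K,T); hsv=cv2.cvtColor(p,cv2.COLOR_RGB2HSV)
o=(hsv[...,0]<18)&(hsv[...,1]>150)&(hsv[...,2]>100)&(abs(P[...,0]-503)<40)&(abs(P[...,1]-224)<40)&(P[...,2]>60)
print(o.sum(),np.nanmean(P[o],0)); t=o&(P[...,2]>88); print("top",t.sum(),P[t].mean(0),np.median(P[t],0),P[t].min(0),P[t].max(0))
```

```text
17.45 [500.26974334 224.36879836 188.76766538] [3.14109074e+00 1.03846238e-03 3.03611794e+00]
pin_grip [([501.3, 222.8, 76.9], 0.91), ([593.8, 188.9, 68.3], 0.69), ([657.9, 182.3, 69.3], 0.56)]
pin_stand [([501.6, 220.7, 0.7], 0.87)]
286 [493.78190401 224.960233   111.83177873]
top 156 [495.88856785 224.86950728 142.58004216] [501.38332314 221.04141193  92.75331287] [464.06419024 199.93364506  88.20994669] [510.47286303 263.42969518 294.27457744]
```

View pics/w5.png

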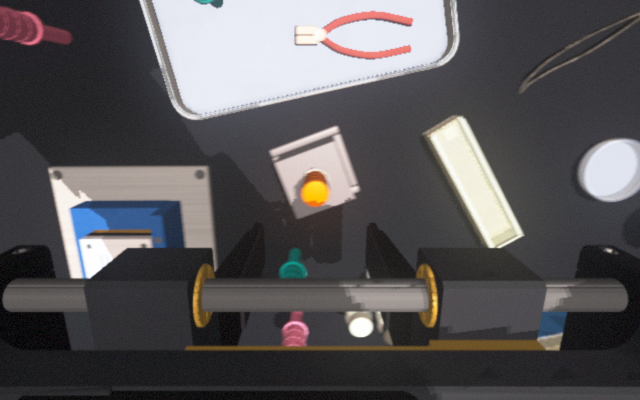

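The orange handle in the grey stand at (315,190) is the right pin; the turquoise and pink look-alikes are further off at (293,265) and (295,330). I'll check the stack's edge numerically and refine the pin top.

Run:
```python
from h import *
z=np.load("w5.npz"); p=z["p"]; P=cloud(z["d"],z["K"],z["T"])
for u in(100,120,140): print(u,[(v,p[v,u].tolist(),P[v,u].round().astype(int).tolist()) for v in range(222,246,2)])
hsv=cv2.cvtColor(p,cv2.COLOR_RGB2HSV)
o=(hsv[...,0]<22)&(hsv[...,1]>150)&(hsv[...,2]>80)&(abs(P[...,0]-501)<20)&(abs(P[...,1]-222)<20)&(abs(P[...,2]-92)<4)
print(o.sum(),cv2.minEnclosingCircle(P[o][:,:2].astype(np.float32)),P[o].mean(0))
plan([501.5,222,57],3.036,5)
```

```text
100 [(222, [77, 144, 228], [522, 13, 35]), (224, [73, 141, 226], [524, 12, 35]), (226, [77, 145, 228], [526, 12, 36]), (228, [81, 146, 229], [528, 11, 35]), (230, [148, 117, 96], [530, 11, 36]), (232, [127, 94, 56], [531, 14, 41]), (234, [48, 48, 51], [531, 16, 45]), (236, [147, 137, 134], [532, 19, 50]), (238, [200, 192, 193], [532, 22, 55]), (240, [254, 254, 255], [533, 23, 58]), (242, [254, 254, 255], [534, 23, 58]), (244, [254, 254, 255], [536, 23, 58])]
120 [(222, [56, 94, 148], [525, 31, 34]), (224, [53, 89, 142], [527, 31, 34]), (226, [54, 90, 143], [529, 30, 35]), (228, [64, 94, 140], [530, 30, 35]), (230, [123, 94, 68], [532, 30, 36]), (232, [98, 73, 50], [532, 33, 42]), (234, [47, 48, 52], [533, 36, 46]), (236, [121, 110, 109], [533, 38, 50]), (238, [163, 150, 147], [533, 41, 56]), (240, [231, 218, 211], [535, 41, 58]), (242, [233, 221, 214], [536, 42, 60]), (244, [232, 220, 213], [538, 41, 59])]
140 [(222, [57, 95, 147], [526, 51, 35]), (224, [56, 94, 150], [528, 51, 36]), (226, [52, 92, 145], [531, 50, 35]), (228, [66, 93, 137], [533, 50, 35]), (230, [125, 93, 60], [534, 50, 37]), (232, [109, 81, 49], [534, 53, 42]), (234, [42, 41, 45], [535, 55, 47]), (236, [124, 114, 113], [535, 57, 51]), (238, [167, 151, 149], [535, 59, 56]), (240, [231, 216, 208], [536, 60, 59]), (242, [232, 219, 212], [538, 60, 60]), (244, [202, 184, 179], [540, 60, 60])]
171 ((499.9414978027344, 222.40371704101562), 10.605095863342285) [501.68454551 220.18750199  92.32782548]
[[-0.0013, -0.0019, 0.1052], np.float64(0.0002)]
[[-0.0013, -0.0019, 0.1052], np.float64(0.0002)]
[[-0.0013, -0.0019, 0.1052], np.float64(0.0002)]
[[-0.0013, -0.0019, 0.1052], np.float64(0.0002)]
[[-0.0013, -0.0019, 0.1052], np.float64(0.0002)]
```

Call:
arm_command --rows '[[[0,-0.004,0.1],0],[[0,-0.005,0.12],0],[[0,0,0.12],0],[[0,0,0.107],0],[[0,0,0.08],0]]'

```text
t: 18.1
eef_pos: [500.0, 219.4, 55.3]
tcp_rot: [-3.141, -0.001, 3.035]
ft_force: [0.7, 0.1, 0.2]
opening: 0.551
grip_force: 0.0
```

Call:
arm_command --rows '[[[0,0,0],0],[[0,0,0],0],[[0,0,0],0],[[0,0,0],0],[[0,0,0],0]]' --claw 0

```text
t: 18.6
eef_pos: [501.2, 221.4, 58.1]
tcp_rot: [3.14, 0.002, 3.036]
ft_force: [-0.1, 4.7, 4.7]
opening: 0.225
grip_force: 30.0
```

Call:
arm_command --rows '[[[0,0,-0.03],0],[[0,0,-0.04],0],[[0,0,-0.05],0],[[0,0,-0.08],0],[[0,0,-0.11],0]]'

```text
t: 19.1
eef_pos: [499.9, 220.4, 135.0]
tcp_rot: [-3.141, -0.001, 3.036]
ft_force: [0.6, -0.5, -1.0]
opening: 0.228
grip_force: 30.0
```

Run:
```python
from h import *
s=state(); print(s["t"],s["eef_pos"],s["ft_force"],s["opening"],s["grip_force"])
plan([564.5,32.6,135],3.036,8)
```

```text
19.1 [499.92095678 220.43640087 135.0118512 ] [ 0.58731571 -0.50588422 -0.9500904 ] 0.22763748228169728 29.987124502658844
[[-0.042, -0.09, 0.0], np.float64(0.0)]
[[-0.042, -0.09, 0.0], np.float64(0.0)]
[[-0.042, -0.09, 0.0], np.float64(0.0)]
[[-0.042, -0.09, 0.0], np.float64(0.0)]
[[-0.042, -0.09, 0.0], np.float64(0.0)]
[[-0.042, -0.09, 0.0], np.float64(0.0)]
[[-0.042, -0.09, 0.0], np.float64(0.0)]
[[-0.042, -0.09, 0.0], np.float64(0.0)]
```

Call:
arm_command --rows '[[[-0.042,-0.09,0],0],[[-0.042,-0.09,0],0],[[-0.042,-0.09,0],0],[[-0.042,-0.09,0],0],[[-0.042,-0.09,0],0]]'

```text
t: 19.6
eef_pos: [541.0, 102.2, 135.2]
tcp_rot: [-3.142, 0.001, 3.036]
ft_force: [1.2, -0.1, -0.6]
opening: 0.226
grip_force: 30.0
```

Call:
arm_command --rows '[[[-0.042,-0.09,0],0],[[-0.042,-0.09,0],0],[[-0.042,-0.09,0],0],[[0,0,0],0],[[0,0,0],0]]'

```text
t: 20.1
eef_pos: [564.8, 32.6, 134.8]
tcp_rot: [3.142, 0.0, 3.035]
ft_force: [-0.2, -0.2, -0.3]
opening: 0.225
grip_force: 30.0
```

Run:
```python
from h import *
s=state(); print(s["t"],s["eef_pos"],s["ft_force"],s["grip_force"])
plan([564.5,32.6,116],3.036,1)
p,d,K,T=look("scene"); np.savez("s2.npz",p=p,d=d,K=K,T=T)
u,v=map(int,proj([564.5,32.6,70],K,T)); print(u,v)
save("s2",cv2.resize(p[v-70:v+70,u-90:u+90],None,fx=4,fy=4,interpolation=cv2.INTER_CUBIC))
```

```text
20.1 [564.83542271  32.56910225 134.77330664] [-0.23842761 -0.18196641 -0.30891148] 29.987184405326843
[[0.0013, -0.0, 0.0751], np.float64(-0.0003)]
323 181
```

View pics/s2.png

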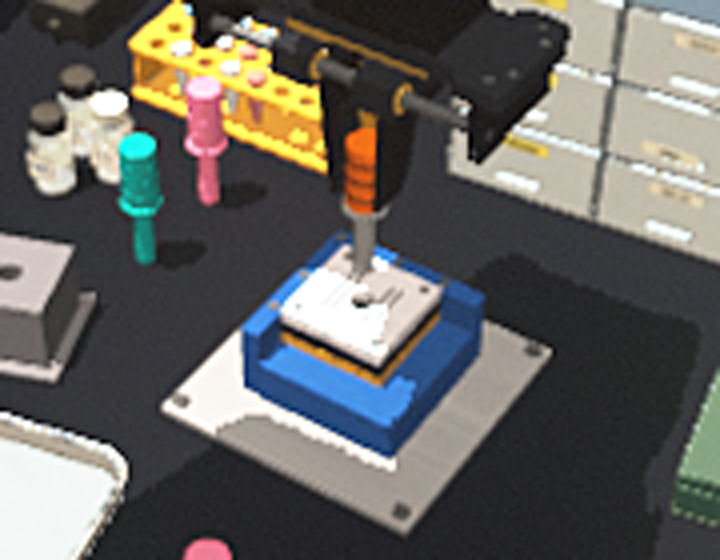

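The orange pin hangs over the stack with its foot at crop (362,272) and the hole at (361,302). That is the offset expected for a foot 22.7 mm directly above the hole, so I'll descend gently.

Call:
arm_command --rows '[[[0,0,0.03],0],[[0,0,0.025],0],[[0,0,0.015],0],[[0,0,0.01],0],[[0,0,0],0]]'

```text
t: 20.65
eef_pos: [564.9, 33.0, 113.9]
tcp_rot: [3.142, -0.001, 3.036]
ft_force: [1.0, 0.8, -0.2]
opening: 0.226
grip_force: 30.0
```

Call:
arm_command --rows '[[[0,0,0.004],0],[[0,0,0.004],0],[[0,0,0.004],0],[[0,0,0.003],0],[[0,0,0],0]]'

```text
t: 21.15
eef_pos: [565.1, 32.8, 110.6]
tcp_rot: [3.142, 0.0, 3.036]
ft_force: [0.9, -0.0, -1.0]
opening: 0.223
grip_force: 30.0
```

Call:
arm_command --rows '[[[0,0,0.004],0],[[0,0,0.004],0],[[0,0,0.004],0],[[0,0,0.003],0],[[0,0,0],0]]'

```text
t: 21.65
eef_pos: [565.0, 32.8, 106.8]
tcp_rot: [3.141, -0.0, 3.036]
ft_force: [-0.4, 0.2, -1.0]
opening: 0.226
grip_force: 30.0
```

Call:
arm_command --rows '[[[0,0,0.004],0],[[0,0,0.004],0],[[0,0,0.004],0],[[0,0,0.004],0],[[0,0,0],0]]'

```text
t: 22.15
eef_pos: [565.0, 32.8, 102.7]
tcp_rot: [3.141, -0.0, 3.036]
ft_force: [0.4, -0.0, -0.0]
opening: 0.223
grip_force: 30.0
```

Call:
arm_command --rows '[[[0,0,0.005],0],[[0,0,0.005],0],[[0,0,0.005],0],[[0,0,0.005],0],[[0,0,0.004],0]]'

```text
t: 22.65
eef_pos: [565.1, 32.8, 96.7]
tcp_rot: [3.142, -0.0, 3.036]
ft_force: [-0.9, 0.0, -0.1]
opening: 0.228
grip_force: 30.0
```

Call:
arm_command --rows '[[[0,0,0.005],0],[[0,0,0.005],0],[[0,0,0.005],0],[[0,0,0.005],0],[[0,0,0.004],0]]'

```text
t: 23.15
eef_pos: [565.1, 32.8, 90.8]
tcp_rot: [3.142, 0.0, 3.036]
ft_force: [-1.1, -0.0, -1.2]
opening: 0.227
grip_force: 30.0
```

Call:
arm_command --rows '[[[0,0,0.005],0],[[0,0,0.005],0],[[0,0,0.005],0],[[0,0,0.005],0],[[0,0,0.004],0]]'

```text
t: 23.65
eef_pos: [565.1, 32.8, 84.8]
tcp_rot: [3.141, -0.0, 3.036]
ft_force: [-0.4, -0.7, -0.7]
opening: 0.225
grip_force: 30.0
```

Call:
arm_command --rows '[[[0,0,0.005],0],[[0,0,0.005],0],[[0,0,0.005],0],[[0,0,0.005],0],[[0,0,0.004],0]]'

```text
t: 24.15
eef_pos: [565.1, 32.8, 78.8]
tcp_rot: [3.142, -0.0, 3.036]
ft_force: [-0.9, -0.3, -0.6]
opening: 0.222
grip_force: 30.0
```

Call:
arm_command --rows '[[[0,0,0.008],0],[[0,0,0.008],0],[[0,0,0.008],0],[[0,0,0.006],0],[[0,0,0.004],0]]'

```text
t: 24.65
eef_pos: [565.0, 32.8, 70.2]
tcp_rot: [3.142, -0.0, 3.036]
ft_force: [-0.2, 0.4, -2.0]
opening: 0.227
grip_force: 30.0
```

Call:
arm_command --rows '[[[0,0,0.002],0],[[0,0,0.0015],0],[[0,0,0.0015],0],[[0,0,0],0],[[0,0,0],0]]'

```text
t: 25.15
eef_pos: [565.1, 32.8, 69.2]
tcp_rot: [3.142, 0.0, 3.036]
ft_force: [0.1, -0.6, -1.1]
opening: 0.223
grip_force: 30.0
```

Call:
arm_command --rows '[[[0,0,0.001],0],[[0,0,0.001],0],[[0,0,0.001],0],[[0,0,0.001],0],[[0,0,0],0]]'

```text
t: 25.65
eef_pos: [565.1, 32.8, 68.1]
tcp_rot: [3.141, 0.0, 3.036]
ft_force: [0.4, -0.3, -1.3]
opening: 0.227
grip_force: 30.0
```

Call:
arm_command --rows '[[[0,0,0.001],0],[[0,0,0.001],0],[[0,0,0],0],[[0,0,0],0],[[0,0,0],0]]'

```text
t: 26.15
eef_pos: [565.1, 32.8, 68.1]
tcp_rot: [3.142, 0.0, 3.036]
ft_force: [-1.4, 0.3, 5.3]
opening: 0.227
grip_force: 30.0
```

The collar is seated at 68.1 mm with about 5 N on it. Now I'll release and retreat.

Call:
arm_command --rows '[[[0,0,0],0],[[0,0,0],0],[[0,0,0],0],[[0,0,0],0],[[0,0,0],0]]' --claw 0.5

```text
t: 26.65
eef_pos: [565.1, 32.8, 67.5]
tcp_rot: [3.142, -0.0, 3.036]
ft_force: [-0.5, -0.1, 0.3]
opening: 0.49
grip_force: 0.0
```

Call:
arm_command --rows '[[[0,0,-0.04],0],[[0,0,-0.1],0],[[0,0,-0.16],0],[[0,0,-0.18],0],[[0,0,-0.1],0]]'

```text
t: 27.15
eef_pos: [565.7, 32.8, 216.8]
tcp_rot: [3.141, 0.004, 3.036]
ft_force: [0.4, 0.8, -0.8]
opening: 0.499
grip_force: 0.0
```

Run:
```python
from h import *
s=state(); print(s["t"],s["eef_pos"],s["ft_force"],s["opening"])
p,d,K,T=look("scene"); P=cloud(d,K,T)
u,v=map(int,proj([564.5,32.6,70],K,T))
save("s3",cv2.resize(p[v-70:v+70,u-90:u+90],None,fx=4,fy=4,interpolation=cv2.INTER_CUBIC))
hsv=cv2.cvtColor(p,cv2.COLOR_RGB2HSV); o=(hsv[...,0]<18)&(hsv[...,1]>180)&(hsv[...,2]>110)&(abs(P[...,0]-565)<20)&(abs(P[...,1]-33)<20)&(P[...,2]>62)
print(o.sum(),P[o].mean(0),np.percentile(P[o][:,2],[2,98]))
```

```text
27.15 [565.67710522  32.78640518 216.78929186] [ 0.44832287  0.82789719 -0.83751573] 0.49930784266723344
120 [556.72904811  28.69607486  83.69578506] [ 63.88762555 102.10667748]
```

View pics/s3.png

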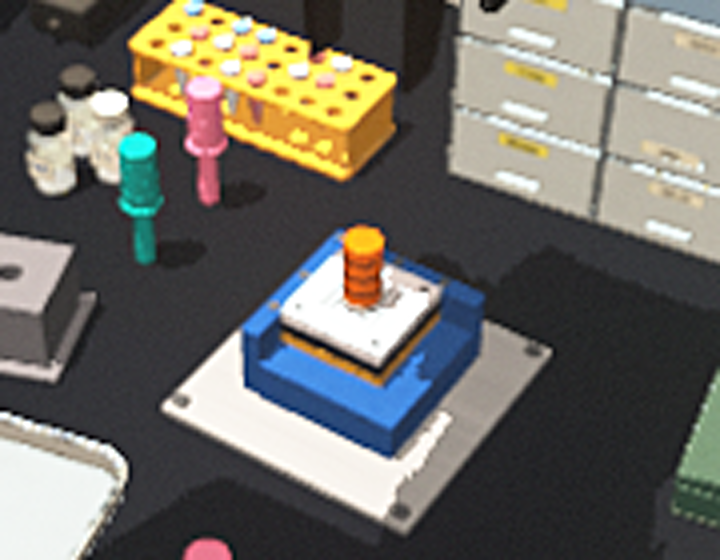

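The orange pin stands upright at (362,265) with its collar on the top plate (top at about 102 mm). The stack is against both fences, the vials haven't moved and the gripper is clear. Handing in.

```bash
python3 -c "
from cell import env; print(env.job_done())"
```

```text
the job is handed in; nothing more can be done
None
```

I pushed the three plates home against both fences, passed the orange pin through them into the bore until its collar rested on the top plate, and let go. I handed the job in at about 27 s; no verdict came back.

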